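# Load the inspection fixture and close its keeper bar

### The arm

A 6-joint arm with a two-finger parallel gripper is mounted at the origin on the work surface. World frame = base frame: x ahead of the robot, y to its left, z up, the work surface at z = 0. Lengths are in mm, angles in rad, forces in N, time in s.
With the tool pointing down it reaches from about 325 to 775 mm from the base axis. Payload 9.3 kg.
Tool frame: the origin (TCP) lies midway between the tips of the shut fingers; the grasp point (between the pads) lies 19 mm behind it; x points along the fingers, z is the direction in which the jaws open and shut, and the axes are right-handed (so a half turn about x gives the same grasp; the last joint's range is limited). The gripper opens to 85 mm and grips with 20 to 120 N. Pads are 22 mm wide; open, the fingers measure 114 mm over their backs; the gripper's body (76 mm by 85 mm) begins 54 mm behind the grasp point. The pads swing forward as they close: fully open they stand 13 mm farther back than shut.
Start: joints at [-1.498, 0.259, 0.021, 1.334, 0, 1.418], TCP at [123.131, -536.037, 231.279] pointing down, gripper open.
Joint ranges: [-3.04, 3.04], [-0.91, 1.82], [-1.04, 1.36], [-1.92, 1.95], [-1.52, 1.45], [-3.14, 3.14]. Speed limits (rad/s): [2.22, 2.22, 2.79, 3.14, 3.14, 3.14].

### API

Orientations are given as a unit quaternion [w, x, y, z].
In Python, from workcell import arm gives the robot as it stands.
- The arm moves only by the tool apply_moves, never from a script. Its argument "commands" is one flat list of numbers, 5 for each row, row after row: the shift along the tool's x, y, z in m, then the turn about the tool's x in units of 5 degrees (1.0 is 5 degrees), then the finger opening in m, from 0 to 0.0854. A call has 1 to 5 rows; each row is the pose to reach, as a shift and turn from the pose measured when the call began, along the tool's axes at that moment; what a row does not reach only later rows make up. A row lasts 1/8 s, in which the tool goes at most 62.5 mm and 10.7 degrees, less where a joint would pass 70% of its speed; a pose out of reach is approached as far as the arm can. A call with a gripper value outside its range is refused whole. The fingers move at their own pace and stop on an object; "grip_force" is the grip in N (left out, the last holds). Time passes only in rows, so rows that repeat a pose let the fingers close. It gives the time, the measured TCP pose, the force and the opening at its end, in the units of the state.
- arm.read_state(): the state, without advancing time (a new reading comes with each control period).
- arm.camera(name): name is "scene" or "top" or "wrist"; returns (picture, depth): 420x560x3 uint8, red, green, blue; 420x560 float32, mm along the optical axis (not along the pixel's ray), 0 where there is no reading.
- arm.get_calibration(name): a dict with "K" (3x3 intrinsics, pixels), "T" (4x4, takes a point from camera to world coordinates). Camera axes: x right, y down, z forward; pixel columns grow to the right and rows downward; lengths in mm; the calibration is good to about 2 mm. A picture is of the moment at which its call begins: read the wrist's pose just before it. get_calibration takes no time and is no camera call; for the wrist camera it gives the pose at the moment of the call.
- arm.job_done(): hands the job in, once; it reports no verdict.
The state is a dict: "t": time; "qpos": joint angles; "joint_vel": joint speeds; "tau": joint torques, N m; "position": TCP position; "orientation": TCP orientation; "contact_force": force on the tool from outside, world axes, zero at the start; "torque": the same for the moment, N m; "grip_width": finger opening in mm.
Only numpy, scipy, OpenCV 4.12 (cv2) and the standard library are available. Lean on these libraries where they do the work, as an engineer would, in place of code of your own. Each camera call takes 0.05 s, during which the arm holds its last target. There are 200 camera calls.

### The job

Using the blue pusher, and without touching the roller with the gripper, gently roll the copper roller along its track until it drops into the bay at the far end, and stand the pusher upright back on the green mat. Then lift the keeper bar a little by its red knob, swing it across the track about its loose brass bolt and lower it so that its slot drops over the second bolt and the bar lies flat. Do not knock the lamp over the fixture, and leave the tray, bottle and loupe where they are.

Things in the scene. Friction and masses are not known exactly. Their poses are not given: they have to be found in the camera images.
- fixture: Dark fixed fixture. Origin on the bench under the middle of the closed keeper bar; x along the track to the bay (away from the robot), y left. 'Fixture (x, y, z)' below is in this frame, mm. Track: channel 64 wide, y -32..32, from x -140 to the end stop (face x 46, top z 34), floor z 10. Flat ledges at z 24 on both sides, x -140..62: left y 32..150, right y -85..-32.
- lamp: Black lamp bar over the bay, fixed on the fixture. Origin at its post's foot, fixture (17, -115, 10). Bar: fixture x 4..30, y -132..50, underside z 180, top z 198. Post 18 across (34 at the foot). A vertical gripper at the closed bar's knob would strike the lamp: lean it back towards fixture -x by 30 to 40 degrees.
- pivot (a point): Foot of the pivot bolt, on the left ledge, at fixture (0, 60, 24): shank 10 across, and a brass head 18 across from z 64 to z 72. The keeper bar can be lifted along it but not taken off.
- bolt (a point): Foot of the second bolt, on the right ledge, at fixture (0, -60, 24): brass, 9 across, its tapered top 14 above the ledge (z 38).
- bay (a point): Centre of the roller when home in the bay: fixture (31, 0, 22.5), with about 1 mm play along the track. The bay floor is 1.5 mm lower (z 8.5) than the track, from x 23.7 to the stop: once the roller's centre is past x 23.7 it drops in by itself and stays.
- bar_knob (a point): On the axis of the keeper bar's upright red knob (14 across, 40 tall), 32 above the bar's underside. Loose aluminium bar 154 x 26 x 6 thick, 0.2 kg. Its x points from pivot hole (13 across, 60 behind the knob) to slot (60 ahead). It starts flat on the left ledge, x turned 140..182 degrees from fixture x; closed, 270: swing anticlockwise from above. The knob can turn in the fingers.
- bar_slot (a point): Centre of the bar's slot at its underside: a closed slot 24 along the bar by 12 across. 120 from the pivot hole. Flat, it is at z 24.
- roller_center (a point): Centre of the copper roller, 28 across and 58 long, lying across the track, about 0.2 kg, free to roll. On the track its centre is at z 24.
- pusher_grip (a point): Middle of the grip of the blue pusher, standing on the mat; x is where its blade faces. 83 above the foot's underside; the blade's front is 44 ahead. Blade 46 wide, 36 high; foot plate 46 wide, 4 thick, reaching 60 back from the blade's front. Black handle 14 wide (y, gripped across), 18 deep, leaning back 30 degrees, from 30 to 110 up. 0.12 kg.
- mat: Green mat, fixed, 150 (x) x 130 (y) x 3 thick, to the left or right of the fixture; origin under its centre.
- tray: Bystander: white divided parts tray 110 x 90 x 28 high, origin under its centre.
- bottle: Bystander: amber bottle 44 across, 110 high, origin under its centre.
- loupe: Bystander: black eye loupe 38 across, 32 high, origin under its centre.
Not all that is in view belongs to the job. Of the things shaped like the part that bears pusher_grip, the blue one is meant.

How it is judged (in metres and radians):
On the way, in this order (a step that is already met when the one before it is completed fails the run):
1. the pusher pushes the roller (contact force between pusher and roller above 0.02 N).
2. the roller lies in the bay (horizontal distance between roller_center and bay below 0.006 m and z of roller_center in the frame of fixture below 0.0236 m), for 0.2 s.
3. the pusher stands released on the mat (angle between pusher_grip's own z axis and vertical below 0.1 rad and z of pusher_grip in the frame of mat between 0.0845 and 0.089 m and horizontal distance between pusher_grip and mat below 0.12 m and contact force between the fingers and pusher below 0.05 N), for 0.1 s.
4. the bar's slot is over the second bolt and the bar lies flat (horizontal distance between bar_slot and bolt below 0.006 m and z of bar_slot in the frame of fixture below 0.0265 m and angle between bar_slot's own z axis and vertical below 0.05 rad), for 0.2 s.
At the end, for the whole second after the job is handed in: The roller rests in the bay (centre within 6 mm of its home, dropped down), the keeper bar lies flat (within 3 degrees and 2.5 mm) with its slot over the second bolt (centres within 6 mm), and the pusher stands upright on the green mat (its grip within 120 mm of the mat's centre), all released (all of step 2 and all of step 4 and linear speed of each of roller, pusher below 0.02 m/s and angle between pusher_grip's own z axis and vertical below 0.1 rad and z of pusher_grip in the frame of mat between 0.0845 and 0.089 m and horizontal distance between pusher_grip and mat below 0.12 m); the robot touches nothing.
It fails at once if the gripper touches the roller (contact force between any of the fingers, the arm and roller above 0.5 N).
It fails at once if the roller is knocked along (faster than 0.35 m/s) (linear speed of roller above 0.35 m/s).
It fails at once if the lamp is knocked (contact force between any of the fingers, the arm, pusher and lamp above 3 N).
It fails at once if a bystander is shifted by more than 25 mm (distance of any of tray, bottle, loupe from where it was at the start of the episode above 0.025 m).
It also fails if it takes over 66 s, if anything falls off the work surface, if the arm or the gripper's body presses on something with over 40 N, if the wrist force passes 120 N, or if a joint passes its speed limit or range.

## Working session

There is one attempt and no reset: what is moved stays moved. The work goes in short steps, Python scripts to look and compute and a tool call to move; the robot and the scene stay as the last step left them, time stands still between calls to the robot, and variables do not carry over. Pictures are saved under pics/ and viewed, about 8 in all and at most 12, crops included, and the job is handed in when it is done.

Besides the shell and the picture viewer there is one more tool, called as name(argument=value, ...) on one line, values as JSON. apply_moves: Moves the arm, as the interface text tells. Its arguments: {"type":"object","properties":{"commands":{"type":"array","items":{"type":"number"}},"grip_force":{"type":"number"}},"required":["commands"]}

```bash
ls; mkdir -p pics
cat > h.py <<'E'
import numpy as np, cv2
from workcell import arm
from scipy.spatial.transform import Rotation as R
def cam(n):
    c=arm.get_calibration(n); p,d=arm.camera(n); return p,d,np.array(c["K"]),np.array(c["T"])
def cloud(d,K,T):
    v,u=np.indices(d.shape); z=d.astype(float)
    P=np.stack([(u-K[0,2])/K[0,0]*z,(v-K[1,2])/K[1,1]*z,z],-1)
    return P@T[:3,:3].T+T[:3,3]
def rot(q): return R.from_quat([q[1],q[2],q[3],q[0]]).as_matrix()
def save(n,p,s=1.4):
    cv2.imwrite('pics/'+n,cv2.resize(p[:,:,::-1],None,fx=s,fy=s,interpolation=cv2.INTER_CUBIC))
E
python3 - <<'E'
from h import *
for n in("scene","top"):
    p,d,K,T=cam(n); save(n+'.png',p); np.savez(n+'.npz',p=p,d=d,K=K,T=T); print(n,K,T)
s=arm.read_state();print(s); print(rot(s['orientation']))
E
```

```text
pics
scene [[382.36136669   0.         289.88780754]
 [  0.         382.36136669 208.13296756]
 [  0.           0.           1.        ]] [[-1.71990334e-01  5.46105558e-01 -8.19870749e-01  1.48357934e+03]
 [ 9.85007812e-01  1.06638303e-01 -1.35601926e-01  8.78851202e+01]
 [ 1.33766598e-02 -8.30901313e-01 -5.56258998e-01  7.02768709e+02]
 [ 0.00000000e+00  0.00000000e+00  0.00000000e+00  1.00000000e+00]]
top [[541.24377201   0.         280.38972548]
 [  0.         541.24377201 201.4360478 ]
 [  0.           0.           1.        ]] [[ 2.27311210e-03 -9.83525316e-01  1.80756152e-01  3.25413757e+02]
 [-9.99996634e-01 -2.00955419e-03  1.64120018e-03 -5.93604864e+01]
 [-1.25092265e-03 -1.80759274e-01 -9.83526573e-01  1.35015008e+03]
 [ 0.00000000e+00  0.00000000e+00  0.00000000e+00  1.00000000e+00]]
{'t': 0.1, 'qpos': array([-1.49760297e+00,  2.59182639e-01,  2.08416131e-02,  1.33373266e+00,
       -7.18238219e-06,  1.41820114e+00]), 'joint_vel': array([ 0.00038666, -0.00340307,  0.00208818, -0.00248949, -0.00088466,
        0.00029749]), 'tau': array([ 4.48827559e-03, -5.56693161e+01,  3.45068800e+01,  1.16890538e-02,
       -1.70190820e-04,  9.55905222e-06]), 'position': array([ 123.10806474, -535.78045762,  230.70279833]), 'orientation': array([ 0.55283602,  0.44081974,  0.55345258, -0.44015966]), 'contact_force': array([-0.69001933,  0.87854877,  0.64695879]), 'torque': array([ 0.0245169 ,  0.04689657, -0.02310813]), 'grip_width': 85.54342021535666}
[[-1.00573921e-04  9.74617881e-01  2.23874909e-01]
 [ 1.27341409e-03  2.23874854e-01 -9.74617067e-01]
 [-9.99999184e-01  1.87064404e-04 -1.26360811e-03]]
```

View pics/top.png

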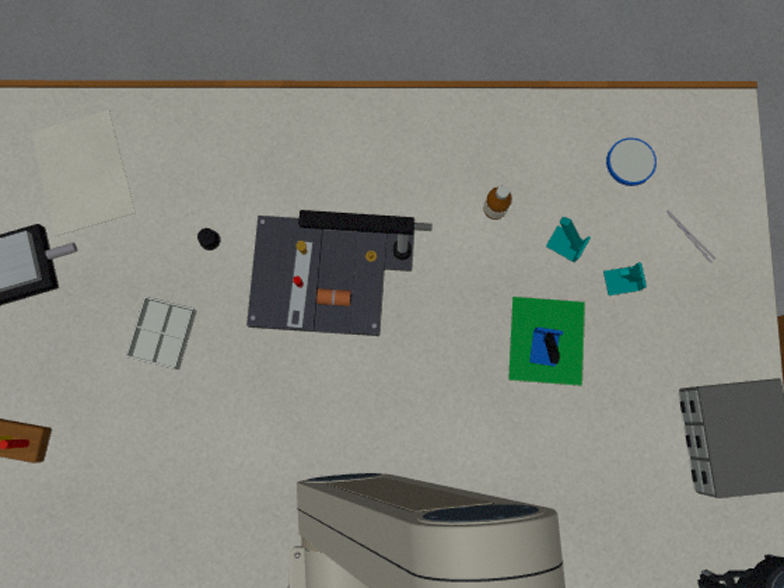

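View pics/scene.png

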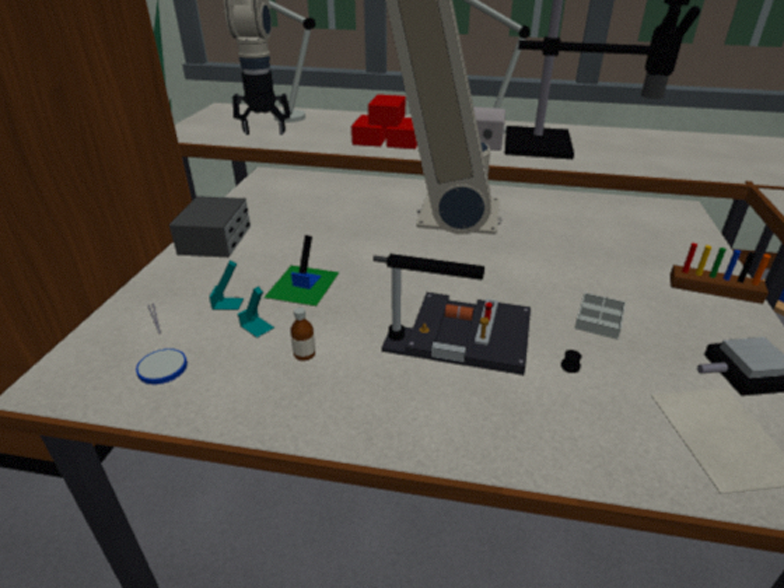

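The top view shows the fixture at (250-412, 210-335), pivot bolt (302,247), second bolt (371,256), roller (335,297), red knob (298,281) and green mat (547,340). Three things are shaped like a pusher: blue at (547,346), teal at (568,240) and teal at (626,278). Only the first is blue and on the mat, so that is the one. I'll measure it next and confirm it in a crop.

```bash
cat > m.py <<'E'
from h import *
D=np.load('top.npz');p,d,K,T=D['p'],D['d'],D['K'],D['T'];C=cloud(d,K,T)
hsv=cv2.cvtColor(p,cv2.COLOR_RGB2HSV)
def ray(u,v,z):
    r=T[:3,:3]@np.array([(u-K[0,2])/K[0,0],(v-K[1,2])/K[1,1],1]); o=T[:3,3]; return o+r*(z-o[2])/r[2]
def blobs(name,lo,hi,z,amin=8):
    m=cv2.inRange(hsv,lo,hi); n,l,s,c=cv2.connectedComponentsWithStats(m)
    for i in range(1,n):
        if s[i,4]<amin: continue
        k=l==i; Q=C[k]; rr=cv2.minAreaRect(np.argwhere(k)[:,::-1].astype(np.float32))
        corners=[ray(*x,z)[:2].round(1).tolist() for x in cv2.boxPoints(rr)]
        print(name,'px',c[i].round(1),'A',s[i,4],'ray',ray(*c[i],z).round(1),'zmed/max',np.median(Q[:,2]).round(1),Q[:,2].max().round(1),corners)
blobs('brass',(15,120,90),(28,255,255),24)
blobs('copper',(3,90,80),(14,200,255),38)
blobs('red',(0,200,90),(2,255,255),64)
blobs('green',(50,120,50),(75,255,255),3,200)
blobs('blue',(105,150,50),(125,255,255),7,20)
blobs('teal',(85,120,50),(98,255,255),4,50)
m=cv2.inRange(hsv,(0,0,130),(179,40,255)); 
x=p[140:290,165:320]; cv2.imwrite('pics/c1.png',np.hstack([cv2.resize(p[145:245,170:300,::-1],(520,400),interpolation=3),cv2.resize(p[200:290,360:425,::-1],(278,400),interpolation=3)]))
E
python3 m.py
```

```text
brass px [275.4  59.4] A 1787 ray [947.1 -43.1  24. ] zmed/max 0.7 1350.2 [[941.7, 677.8], [952.8, 678.8], [952.2, -735.7], [941.2, -734.8]]
brass px [351.7 141.5] A 27 ray [ 724.4 -238.    24. ] zmed/max 77.7 89.9 [[736.3, -234.0], [736.4, -244.2], [715.2, -243.7], [715.2, -233.6]]
brass px [214.5 175.1] A 39 ray [636.1 108.6  24. ] zmed/max 72.4 82.4 [[639.5, 119.1], [646.7, 105.1], [632.3, 97.8], [625.0, 111.7]]
brass px [264.5 182.5] A 48 ray [617.4 -17.2  24. ] zmed/max 24.2 39.7 [[626.3, -8.3], [626.3, -25.9], [608.4, -26.0], [608.3, -8.5]]
brass px [ 14.4 315. ] A 400 ray [290.8 580.7  24. ] zmed/max 35.0 1350.2 [[268.7, 623.3], [324.8, 617.3], [311.3, 546.5], [255.4, 553.1]]
copper px [364.1  59.6] A 11 ray [ 940.3 -273.    38. ] zmed/max 1.1 3.5 [[942.0, -265.1], [947.8, -268.8], [937.2, -283.5], [931.4, -279.7]]
copper px [231.4 211.4] A 115 ray [541.4  63.2  38. ] zmed/max 34.4 1350.2 [[530.6, 77.9], [556.0, 74.8], [552.3, 48.5], [526.8, 51.7]]
copper px [244.  212.4] A 119 ray [539.1  32.1  38. ] zmed/max 35.0 1350.2 [[552.4, 44.6], [552.5, 20.0], [525.1, 19.7], [525.1, 4
[... 979 characters left out ...]
 A 2535 ray [ 469.8 -332.2    3. ] zmed/max 2.7 1350.2 [[396.5, -261.5], [547.1, -272.9], [540.8, -403.8], [390.4, -389.8]]
blue px [444.3 120.9] A 125 ray [ 785.5 -481.6    7. ] zmed/max 10.5 1350.2 [[801.4, -437.6], [852.2, -488.3], [788.0, -545.8], [738.1, -495.2]]
blue px [387.  246.9] A 322 ray [ 458.1 -322.1    7. ] zmed/max 8.5 1350.2 [[430.6, -297.8], [492.0, -309.9], [484.0, -358.2], [422.7, -345.7]]
teal px [404.8 171.7] A 516 ray [ 650.7 -374.7    4. ] zmed/max 8.7 1350.2 [[640.9, -335.2], [698.3, -369.1], [666.2, -422.4], [609.2, -388.3]]
teal px [446.1 199.6] A 491 ray [ 578.5 -476.3    4. ] zmed/max 6.6 1350.2 [[594.2, -437.7], [609.9, -507.0], [563.2, -514.5], [547.7, -445.6]]
```

Run:
```python
import numpy as np
D=np.load('top.npz')
from h import *
C=cloud(D['d'],D['K'],D['T'])
for (u,v) in [(210,200),(240,200),(187,157),(266,235),(213,200),(400,240),(392,249),(395,255),(300,330)]: print(u,v,C[v,u].round(1),D['p'][v,u])
```

```text
210 200 [564.8 112.9  64.8] [156  18   5]
240 200 [575.8  44.9   6.8] [53 57 62]
187 157 [682.6 179.1  25.3] [118 118 123]
266 235 [485.3 -21.8  21.6] [57 55 63]
213 200 [563.6 104.8  71.3] [152   0   0]
400 240 [ 475.  -354.6    9.4] [  9 117  46]
392 249 [ 445.2 -318.1   86.9] [ 9 13 11]
395 255 [ 428.5 -317.8  119.3] [20 19 21]
300 330 [ 255.9 -105.5   -1.8] [154 154 146]
```

View pics/c1.png

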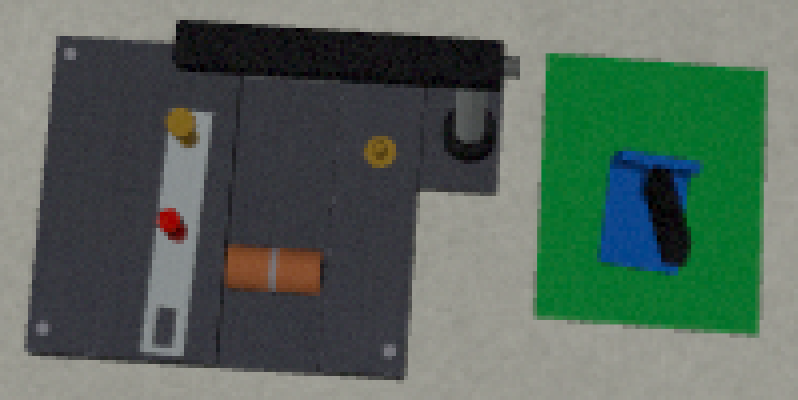

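The crop confirms it: blue pusher, blade edge at the image top (facing about world +x, turned slightly right), handle leaning back towards the robot. Next I fit the fixture pose from its corners and bolts, and work out the first move.

```bash
cat >> h.py <<'E'
def cmd(target,yaw=None):
    """shift (m, tool axes) to world target; turn units about tool x so that tool y's heading is yaw (deg)"""
    s=arm.read_state(); M=rot(s['orientation']); dv=M.T@(np.array(target)-s['position'])/1000
    a=0
    if yaw is not None:
        h=np.degrees(np.arctan2(-M[0,2],M[1,2])) # placeholder heading of z
        zt=np.array([np.sin(np.radians(yaw)),-np.cos(np.radians(yaw)),0]) # desired tool z (fixture -y)
        zl=M.T@zt; a=np.degrees(np.arctan2(-zl[1],zl[2]))/5
    return dv.round(4),round(a,2)
def st():
    s=arm.read_state(); M=rot(s['orientation'])
    print('t',round(s['t'],2),'p',s['position'].round(1),'x',M[:,0].round(3),'z',M[:,2].round(3),'q',s['qpos'].round(3),'F',s['contact_force'].round(1),'w',round(s['grip_width'],1))
    return s,M
E
cat > fx.py <<'E'
import numpy as np
def fit2(A,B): # A fixture xy -> B world xy
    A=np.array(A,float);B=np.array(B,float);a=A-A.mean(0);b=B-B.mean(0)
    th=np.arctan2((a[:,0]*b[:,1]-a[:,1]*b[:,0]).sum(),(a*b).sum())
    Rm=np.array([[np.cos(th),-np.sin(th)],[np.sin(th),np.cos(th)]]); t=B.mean(0)-Rm@A.mean(0)
    return th,Rm,t,(A@Rm.T+t-B)
E
python3 - <<'E'
from h import *; from fx import *
exec(open('m.py').read().split('blobs(')[0].replace('from h import *','') if 0 else '')
D=np.load('top.npz');K,T=D['K'],D['T']
def ray(u,v,z):
    r=T[:3,:3]@np.array([(u-K[0,2])/K[0,0],(v-K[1,2])/K[1,1],1]); o=T[:3,3]; return o+r*(z-o[2])/r[2]
def cr(u,v,z,ou=170,ov=145,f=4): return ray((u+.5)/f-.5+ou,(v+.5)/f-.5+ov,z)[:2]
pts=[((62,150),cr(57,37,24)),((-140,150),cr(27,353,24)),((-140,-85),cr(404,378,24)),((0,60),cr(181,122,72)),((0,-60),cr(380,151,32))]
th,Rm,t,res=fit2([a for a,_ in pts],[b for _,b in pts]); print(np.degrees(th),t,res.round(1))
f=lambda P:(Rm.T@(np.array(P)-t)).round(1)
print('roller',f(cr(272,269,38)),'knob',f(cr(169,217,68)), 'slot',f(cr(165,327,30)))
f2=(278/65)
P=[ray(360+u/f2-.4,200+v/4.444-.4,z)[:2].round(1) for u,v,z in [(620-520,152,40),(700-520,163,40),(600-520,262,7),(672-520,272,7)]]
print('pusher bladeL,R top, footL,R',P)
s,M=st(); print(cmd([540,-40,360],np.degrees(th)))
E
```

```text
-3.6273888636314076 [620.08276433  41.78010529] [[ 0.3 -0. ]
 [ 0.   1.2]
 [ 0.2 -0.8]
 [-0.9 -0. ]
 [ 0.4 -0.3]]
roller [-80.   1.] knob [-57.2  62.7] slot [-119.1   64.5]
pusher bladeL,R top, footL,R [array([ 486.6, -307. ]), array([ 480.7, -352.3]), array([ 429. , -299.7]), array([ 423.6, -341.2])]
t 0.1 p [ 123.1 -535.8  230.7] x [-0.     0.001 -1.   ] z [ 0.224 -0.975 -0.001] q [-1.498  0.259  0.021  1.334 -0.     1.418] F [-0.7  0.9  0.6] w 85.5
(array([-0.1287,  0.5173, -0.39  ]), np.float64(3.31))
```

apply_moves(commands=[-0.06, 0.26, -0.2, 1.5, 0.085, -0.1, 0.26, -0.2, 3.3, 0.085, -0.13, 0.26, -0.2, 3.3, 0.085, -0.13, 0.4, -0.3, 3.3, 0.085, -0.13, 0.52, -0.39, 3.3, 0.085])

```text
t: 0.72
position: [316.5, -304.3, 312.1]
orientation: [0.484, 0.516, 0.484, -0.515]
contact_force: [0.8, 0.3, 0.5]
grip_width: 84.9
```

```bash
python3 -c "
from h import *
st();print(cmd([600,-50,380],-4))"
```

```text
t 0.72 p [ 316.5 -304.3  312.1] x [ 0.     0.001 -1.   ] z [-0.063 -0.998 -0.001] q [-9.580e-01  5.400e-02 -2.600e-02  1.490e+00  1.000e-03  2.247e+00] F [0.8 0.3 0.5] w 84.9
(array([-0.0676,  0.267 , -0.2717]), np.float64(0.08))
```

apply_moves(commands=[-0.068, 0.285, -0.36, 0, 0.085, -0.068, 0.285, -0.36, 0, 0.085, -0.068, 0.285, -0.36, 0, 0.085, -0.068, 0.285, -0.36, 0, 0.085, -0.068, 0.285, -0.36, 0, 0.085])

```text
t: 1.35
position: [523.1, -74.0, 357.9]
orientation: [0.484, 0.516, 0.484, -0.515]
contact_force: [0.8, -2.4, 0.3]
grip_width: 85.2
```

apply_moves(commands=[0, 0.06, -0.035, 0, 0.085, 0, 0.12, -0.035, 0, 0.085, 0, 0.18, -0.035, 0, 0.085, 0, 0.24, -0.035, 0, 0.085, 0, 0.3, -0.035, 0, 0.085])

```text
t: 1.98
position: [831.3, -58.9, 319.5]
orientation: [0.513, 0.537, 0.453, -0.493]
contact_force: [2.6, -1.7, 0.6]
grip_width: 85.2
```

```bash
python3 -c "
from h import *
st()"
```

```text
t 1.98 p [831.3 -58.9 319.5] x [ 0.104 -0.019 -0.994] z [-0.063 -0.998  0.012] q [-1.710e-01  8.730e-01  1.356e+00  1.947e+00 -1.000e-03  3.034e+00] F [ 2.6 -1.7  0.6] w 85.2
```

apply_moves(commands=[-0.04, -0.04, -0.03, -2.1, 0.085, -0.06, -0.09, -0.06, -4.2, 0.085, -0.06, -0.14, -0.09, -6.3, 0.085, -0.06, -0.18, -0.11, -8.4, 0.085, -0.06, -0.18, -0.11, -10.5, 0.085])

```text
t: 2.6
position: [650.1, 65.2, 359.8]
orientation: [0.699, 0.252, 0.626, -0.238]
contact_force: [0.2, -0.1, 0.9]
grip_width: 85.2
```

apply_moves(commands=[0, 0, 0, -2.1, 0.085, 0, 0, 0, -4.2, 0.085, 0, 0, 0, -6.3, 0.085, 0, 0, 0, -8.4, 0.085, 0, 0, 0, -10.5, 0.085])

```text
t: 3.22
position: [650.1, 65.2, 359.3]
orientation: [0.737, -0.086, 0.667, 0.065]
contact_force: [-0.5, -0.5, 0.6]
grip_width: 84.8
```

apply_moves(commands=[0, 0, 0, -2.1, 0.085, 0, 0, 0, -4.2, 0.085, 0, 0, 0, -6.3, 0.085, 0, 0, 0, -8.4, 0.085, 0, 0, 0, -10.5, 0.085])

```text
t: 3.85
position: [650.0, 65.3, 358.7]
orientation: [0.622, -0.405, 0.569, 0.355]
contact_force: [0.7, 0.8, 0.3]
grip_width: 85.0
```

```bash
python3 -c "
from h import *
st();print(cmd([880,24,380],-3.6), rot(arm.read_state()['orientation']))"
```

```text
t 3.85 p [650.   65.3 358.7] x [ 0.101 -0.018 -0.995] z [0.42  0.907 0.026] q [-0.021  0.381  0.516  1.604 -0.016  0.413] F [0.7 0.8 0.3] w 85.0
(array([ 0.0029, -0.2269,  0.0597]), np.float64(31.74)) [[ 0.10137637 -0.9018733   0.41993736]
 [-0.01836378  0.42034369  0.90717912]
 [-0.99467864 -0.09967816  0.02605112]]
```

apply_moves(commands=[-0.05, -0.03, 0.008, -2.1, 0.085, -0.1, -0.06, 0.016, -4.3, 0.085, -0.15, -0.1, 0.024, -4.3, 0.085, -0.2, -0.13, 0.032, -4.3, 0.085, -0.25, -0.165, 0.04, -4.3, 0.085])

```text
t: 4.47
position: [714.6, 39.7, 458.9]
orientation: [0.551, -0.529, 0.474, 0.437]
contact_force: [0.1, 0.4, 1.2]
grip_width: 85.2
```

```bash
python3 -c "
from h import *
st();print(cmd([850,24,740],-3.6))"
```

```text
t 4.47 p [714.6  39.7 458.9] x [ 0.168 -0.019 -0.986] z [ 0.06   0.998 -0.009] q [-5.800e-02  5.780e-01  1.125e+00  1.948e+00 -9.000e-03  1.000e-03] F [0.1 0.4 1.2] w 85.2
(array([-0.254 , -0.1817, -0.0101]), np.float64(-35.95))
```

apply_moves(commands=[-0.05, -0.036, -0.002, 0, 0.085, -0.1, -0.072, -0.004, 0, 0.085, -0.15, -0.11, -0.006, 0, 0.085, -0.2, -0.145, -0.008, 0, 0.085, -0.25, -0.18, -0.01, 0, 0.085])

```text
t: 5.1
position: [714.0, 24.6, 493.4]
orientation: [0.567, -0.545, 0.455, 0.419]
contact_force: [0.6, -0.4, 0.4]
grip_width: 85.0
```

```bash
python3 -c "
from h import *
st()"
```

```text
t 5.1 p [714.   24.6 493.4] x [ 0.235 -0.021 -0.972] z [ 0.06   0.998 -0.008] q [-0.082  0.554  1.17   1.948 -0.002 -0.023] F [ 0.6 -0.4  0.4] w 85.0
```

apply_moves(commands=[-0.2, -0.2, 0, 0, 0.085, -0.2, -0.2, 0, 0, 0.085])

```text
t: 5.35
position: [726.8, 19.6, 515.9]
orientation: [0.58, -0.558, 0.437, 0.401]
contact_force: [-0.9, 0.3, 0.1]
grip_width: 84.8
```

apply_moves(commands=[-0.2, -0.2, 0, 0, 0.085, -0.2, -0.2, 0, 0, 0.085])

```text
t: 5.6
position: [732.6, 15.3, 541.3]
orientation: [0.592, -0.571, 0.42, 0.383]
contact_force: [-0.2, -0.0, -0.4]
grip_width: 85.2
```

apply_moves(commands=[-0.2, -0.2, 0, 0, 0.085, -0.2, -0.2, 0, 0, 0.085])

```text
t: 5.85
position: [732.2, 11.6, 569.2]
orientation: [0.603, -0.584, 0.402, 0.366]
contact_force: [-0.4, -0.7, -0.1]
grip_width: 84.8
```

apply_moves(commands=[-0.2, -0.25, 0, 0, 0.085, -0.2, -0.25, 0, 0, 0.085])

```text
t: 6.1
position: [718.0, 7.0, 596.8]
orientation: [0.611, -0.592, 0.389, 0.353]
contact_force: [-1.6, 0.0, 0.8]
grip_width: 85.3
```

```bash
python3 -c "
from h import *
st()"
```

```text
t 6.1 p [718.    7.  596.8] x [ 0.448 -0.028 -0.894] z [ 0.058  0.998 -0.003] q [-0.117  0.521  1.363  1.948  0.024 -0.054] F [-1.6  0.   0.8] w 85.3
```

apply_moves(commands=[-0.25, -0.2, 0, 0, 0.085, -0.25, -0.2, 0, 0, 0.085])

```text
t: 6.35
position: [692.0, 5.0, 635.2]
orientation: [0.621, -0.602, 0.372, 0.336]
contact_force: [-0.6, 0.5, 0.4]
grip_width: 85.3
```

apply_moves(commands=[-0.25, -0.2, 0, 0, 0.085, -0.25, -0.2, 0, 0, 0.085])

```text
t: 6.6
position: [664.2, 3.5, 671.7]
orientation: [0.63, -0.612, 0.356, 0.319]
contact_force: [-1.1, -0.0, -0.2]
grip_width: 84.8
```

```bash
python3 -c "
from h import *
st();print(cmd([430,-300,260],-5))
print(cmd([560,40,420],-4))"
```

```text
t 6.6 p [664.2   3.5 671.7] x [ 0.543 -0.033 -0.839] z [ 0.058  0.998 -0.002] q [-0.14   0.413  1.364  1.948  0.043 -0.071] F [-1.1 -0.  -0.2] w 84.8
(array([ 0.2284,  0.4059, -0.3155]), np.float64(-35.7))
(array([0.1534, 0.2259, 0.031 ]), np.float64(-35.87))
```

apply_moves(commands=[0.12, 0.24, -0.16, 0, 0.085, 0.12, 0.24, -0.16, 0, 0.085, 0.12, 0.24, -0.16, 0, 0.085, 0.24, 0.48, -0.33, 0, 0.085, 0.25, 0.49, -0.34, 0, 0.085])

```text
t: 7.22
position: [560.0, -115.3, 503.8]
orientation: [0.63, -0.613, 0.355, 0.319]
contact_force: [0.9, -0.6, 0.1]
grip_width: 85.1
```

```bash
python3 -c "
from h import *
st();print(cmd([369,-320,196],-3.6))"
```

```text
t 7.22 p [ 560.  -115.3  503.8] x [ 0.544 -0.034 -0.838] z [ 0.057  0.998 -0.003] q [-0.461 -0.046  0.202  1.279  0.214 -0.346] F [ 0.9 -0.6  0.1] w 85.1
(array([ 0.1609,  0.3183, -0.2143]), np.float64(-35.92))
```

apply_moves(commands=[0.16, 0.32, -0.215, 0, 0.085, 0.16, 0.32, -0.215, 0, 0.085, 0.16, 0.32, -0.215, 0, 0.085, 0.16, 0.32, -0.215, 0, 0.085, 0.16, 0.32, -0.215, 0, 0.085])

```text
t: 7.85
position: [415.2, -268.9, 273.6]
orientation: [0.63, -0.613, 0.355, 0.318]
contact_force: [1.4, -1.1, -0.7]
grip_width: 84.9
```

```bash
python3 -c "
from h import *
st();print(cmd([369,-320,196],-3.6))"
```

```text
t 7.85 p [ 415.2 -268.9  273.6] x [ 0.545 -0.035 -0.837] z [ 0.057  0.998 -0.005] q [-1.026 -0.123 -0.429  0.907  0.465 -0.885] F [ 1.4 -1.1 -0.7] w 84.9
(array([ 0.0416,  0.0788, -0.0533]), np.float64(-35.91))
```

apply_moves(commands=[0.042, 0.079, -0.053, 0, 0.085, 0.042, 0.079, -0.053, 0, 0.085, 0.042, 0.079, -0.053, 0, 0.085])

```text
t: 8.22
position: [367.4, -320.1, 193.6]
orientation: [0.631, -0.612, 0.356, 0.318]
contact_force: [0.3, 0.3, 0.2]
grip_width: 85.1
```

```bash
python3 -c "
from h import *
st()
p,d,K,T=cam('wrist'); save('w1.png',p); np.savez('w1.npz',p=p,d=d,K=K,T=T)
print(T.round(3))
C=cloud(d,K,T); hsv=cv2.cvtColor(p,cv2.COLOR_RGB2HSV)
m=cv2.inRange(hsv,(105,150,40),(125,255,255))>0; Q=C[m]; print(m.sum(), Q.min(0),Q.max(0), np.median(Q,0))
m=(p.max(2)<45)&(C[:,:,2]>45)&(C[:,:,2]<120)&(abs(C[:,:,0]-440)<60)&(abs(C[:,:,1]+324)<40)
Q=C[m]; print(m.sum())
for z in range(50,115,10):
  k=abs(Q[:,2]-z)<5
  if k.sum()>5: print(z,k.sum(),np.median(Q[k],0).round(1),np.percentile(Q[k],[3,97],axis=0).round(1).tolist())
"
```

```text
t 8.22 p [ 367.4 -320.1  193.6] x [ 0.544 -0.034 -0.838] z [ 0.06   0.998 -0.002] q [-1.208 -0.04  -0.561  0.787  0.519 -1.078] F [0.3 0.3 0.2] w 85.1
[[ 6.00000e-02  6.13000e-01  7.88000e-01  2.18942e+02]
 [ 9.98000e-01 -3.50000e-02 -4.80000e-02 -3.10545e+02]
 [-2.00000e-03  7.89000e-01 -6.14000e-01  2.65871e+02]
 [ 0.00000e+00  0.00000e+00  0.00000e+00  1.00000e+00]]
2165 [ 2.18942097e+02 -5.05497355e+02  4.03856741e-01] [ 815.19469177 -300.00413745  265.87056246] [ 459.51458277 -327.9695739     5.99287969]
336
50 40 [ 449.9 -327.4   50.2] [[446.5, -334.0, 45.6], [456.5, -320.9, 54.9]]
60 42 [ 444.4 -327.5   60.8] [[440.9, -333.4, 55.8], [453.0, -320.5, 64.7]]
70 45 [ 438.4 -326.1   70. ] [[435.4, -333.0, 65.6], [450.4, -319.4, 74.6]]
80 44 [ 432.9 -323.9   80.2] [[430.0, -330.6, 75.4], [435.4, -318.4, 84.7]]
90 50 [ 427.3 -324.5   90.4] [[423.6, -330.4, 85.2], [433.8, -317.6, 94.7]]
100 50 [ 421.6 -323.5  100.8] [[418.0, -330.0, 95.7], [430.9, -316.6, 104.9]]
110 62 [ 423.  -323.   109.3] [[417.3, -328.9, 105.5], [430.9, -316.2, 114.5]]
```

View pics/w1.png

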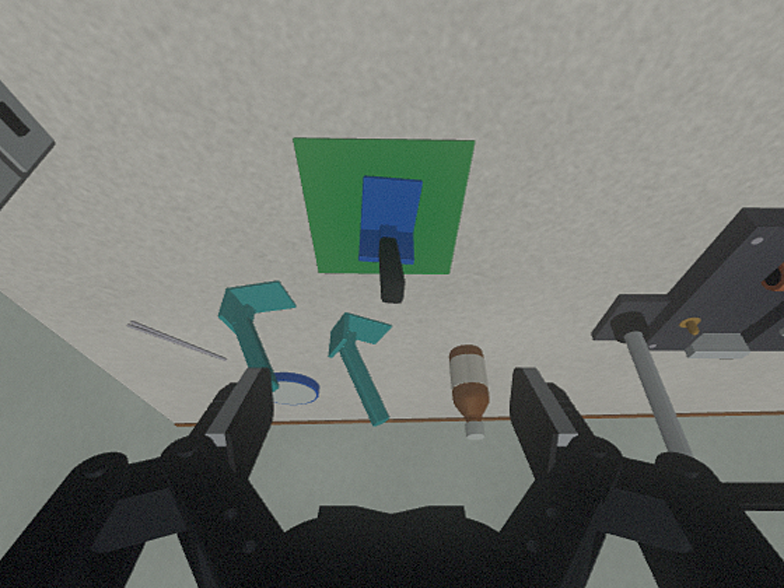

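The wrist view, which is upside down, shows the blue pusher at (390,220) with its handle (392,270) on the gripper axis. Its grip measures (440,-324,86), in agreement with the top view. I go straight down the tool axis.

apply_moves(commands=[0.06, -0.002, 0, 0, 0.085, 0.11, -0.002, 0, 0, 0.085, 0.149, -0.002, 0, 0, 0.085, 0.149, -0.002, 0, 0, 0.085, 0.149, -0.002, 0, 0, 0.06], grip_force=60)

```text
t: 8.9
position: [451.9, -325.4, 73.2]
orientation: [0.63, -0.613, 0.355, 0.317]
contact_force: [-0.3, -0.7, -0.0]
grip_width: 68.8
```

apply_moves(commands=[0, 0, 0, 0, 0.03, 0, 0, 0, 0, 0, 0, 0, 0, 0, 0, 0, 0, 0, 0, 0, 0, 0, 0, 0, 0])

```text
t: 9.52
position: [451.9, -325.9, 74.1]
orientation: [0.63, -0.614, 0.355, 0.317]
contact_force: [-3.8, 0.6, 8.1]
grip_width: 13.2
```

```bash
python3 -c "
from h import *
st()"
```

```text
t 9.53 p [ 451.9 -325.9   74.1] x [ 0.547 -0.037 -0.836] z [ 0.059  0.998 -0.006] q [-1.022  0.182 -0.693  0.334  0.464 -0.878] F [-3.8  0.6  8.1] w 13.2
```

apply_moves(commands=[-0.025, -0.016, 0, 0, 0, -0.05, -0.033, 0, 0, 0, -0.05, -0.033, 0.05, 0, 0, -0.05, -0.034, 0.11, 0, 0, -0.05, -0.034, 0.17, 0, 0])

```text
t: 10.15
position: [462.4, -154.7, 133.6]
orientation: [0.63, -0.614, 0.356, 0.316]
contact_force: [1.0, -0.2, -1.6]
grip_width: 13.3
```

```bash
cat >> h.py <<'E'
TH=np.radians(-3.63); O=np.array([620.1,41.8])
RF=np.array([[np.cos(TH),-np.sin(TH)],[np.sin(TH),np.cos(TH)]])
def F2W(x,y,z): return np.r_[RF@[x,y]+O,z]
def W2F(P): P=np.atleast_2d(P); return np.c_[(P[:,:2]-O)@RF,P[:,2]]
E
python3 -c "
from h import *
st();print(cmd([478,49.6,134],-3.6))"
```

```text
t 10.15 p [ 462.4 -154.7  133.6] x [ 0.547 -0.038 -0.836] z [ 0.06   0.998 -0.006] q [-0.698 -0.075 -0.796  0.362  0.328 -0.557] F [ 1.  -0.2 -1.6] w 13.3
(array([ 0.0004, -0.0036,  0.2048]), np.float64(-35.94))
```

apply_moves(commands=[0, -0.002, 0.06, 0, 0, 0, -0.004, 0.12, 0, 0, 0, -0.004, 0.17, 0, 0, 0, -0.004, 0.205, 0, 0, 0, -0.004, 0.205, 0, 0])

```text
t: 10.78
position: [477.5, 52.3, 134.4]
orientation: [0.629, -0.614, 0.354, 0.318]
contact_force: [-0.1, -0.6, -1.5]
grip_width: 13.5
```

```bash
python3 -c "
from h import *
st()
p,d,K,T=cam('wrist'); C=cloud(d,K,T); hsv=cv2.cvtColor(p,cv2.COLOR_RGB2HSV)
m=cv2.inRange(hsv,(105,150,40),(125,255,255))>0; n,l,s,c=cv2.connectedComponentsWithStats(m.astype(np.uint8))
i=1+np.argmax(s[1:,4]); F=W2F(C[l==i]); F=F[(F[:,2]>40)&(F[:,2]<140)]; print('blue',s[i,4],np.percentile(F,[1,50,99],axis=0).round(1).tolist())
m=cv2.inRange(hsv,(3,90,60),(14,220,255))>0
F=W2F(C[m]); F=F[(F[:,2]>15)&(F[:,2]<45)&(abs(F[:,0]+60)<110)&(abs(F[:,1])<40)]; print('copper',len(F),np.percentile(F,[2,50,98],axis=0).round(1).tolist())
pt,d,K,T=cam('top'); big=np.hstack([cv2.resize(p,(480,360)),cv2.resize(pt[140:250,160:310],(320,235))[:, :] if 0 else cv2.resize(pt[130:260,165:280],(318,360),interpolation=3)]); cv2.imwrite('pics/w2.png',big[:,:,::-1])
"
```

```text
t 10.78 p [477.5  52.3 134.4] x [ 0.547 -0.035 -0.836] z [ 0.056  0.998 -0.006] q [-0.067 -0.106 -0.834  0.263  0.001 -0.012] F [-0.1 -0.6 -1.5] w 13.5
blue 6063 [[-171.3, -20.2, 63.7], [-135.6, 2.0, 66.4], [-114.4, 24.4, 98.2]]
copper 43 [[-92.7, -28.0, 25.8], [-85.2, -27.4, 34.6], [-73.7, -26.0, 37.1]]
```

View pics/w2.png

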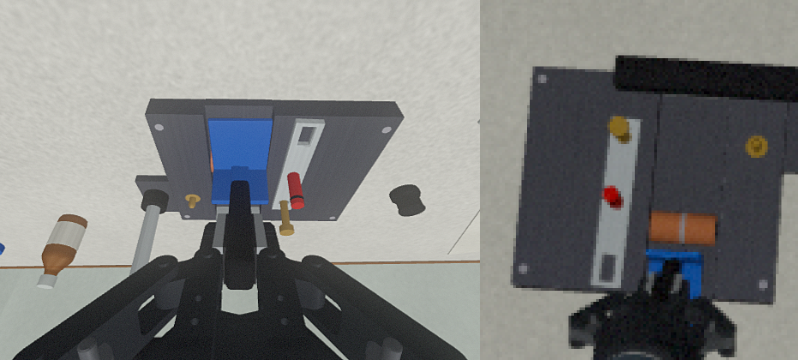

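The wrist view shows the held pusher level over the track, with its foot underside near z 63 and its middle at y = +2. In the top view the roller (683,228) lies just ahead of the blade. I lower it and push gently.

apply_moves(commands=[0.02, 0.013, -0.002, 0, 0, 0.042, 0.0275, -0.002, 0, 0, 0.042, 0.0275, -0.002, 0, 0])

```text
t: 11.25
position: [476.8, 46.4, 82.7]
orientation: [0.63, -0.613, 0.357, 0.317]
contact_force: [-0.7, 0.5, -0.8]
grip_width: 13.0
```

```bash
python3 -c "
from h import *
s,M=st(); print('fix',W2F(s['position']).round(1), 'per 100mm fixture +x', (M.T@np.r_[RF@[100,0],0]).round(1))
"
```

```text
t 11.25 p [476.8  46.4  82.7] x [ 0.544 -0.039 -0.838] z [ 0.061  0.998 -0.006] q [-0.082 -0.021 -0.934  0.082  0.006 -0.021] F [-0.7  0.5 -0.8] w 13.0
fix [[-143.3   -4.5   82.7]] per 100mm fixture +x [ 54.5 -83.8  -0.2]
```

apply_moves(commands=[0.0046, -0.0089, 0.003, 0, 0, 0.0101, -0.0173, 0.003, 0, 0, 0.0156, -0.0257, 0.003, 0, 0, 0.021, -0.034, 0.003, 0, 0, 0.0265, -0.0424, 0.003, 0, 0])

```text
t: 11.88
position: [527.7, 46.3, 83.7]
orientation: [0.63, -0.613, 0.357, 0.317]
contact_force: [-0.3, -0.2, -2.0]
grip_width: 13.2
```

```bash
python3 -c "
from h import *
s,M=st(); print('fix',W2F(s['position']).round(1), 'per 100mm fixture +x', (M.T@np.r_[RF@[100,0],0]).round(1))
"
```

```text
t 11.88 p [527.7  46.3  83.7] x [ 0.544 -0.039 -0.838] z [ 0.061  0.998 -0.006] q [-0.071  0.063 -0.842  0.089  0.    -0.011] F [-0.3 -0.2 -2. ] w 13.2
fix [[-92.5  -1.3  83.7]] per 100mm fixture +x [ 54.5 -83.8  -0.2]
```

apply_moves(commands=[0.0055, -0.0084, 0, 0, 0, 0.0109, -0.0168, 0, 0, 0, 0.0164, -0.0251, 0, 0, 0, 0.0218, -0.0335, 0, 0, 0, 0.0273, -0.0419, 0, 0, 0])

```text
t: 12.5
position: [578.3, 43.2, 83.7]
orientation: [0.63, -0.613, 0.357, 0.317]
contact_force: [-0.4, 0.2, -0.4]
grip_width: 13.1
```

```bash
python3 -c "
from h import *
s,M=st(); print('fix',W2F(s['position']).round(1))
p,d,K,T=cam('scene'); C=cloud(d,K,T);hsv=cv2.cvtColor(p,cv2.COLOR_RGB2HSV)
m=cv2.inRange(hsv,(3,90,60),(14,220,255))>0
F=W2F(C[m]); F=F[(F[:,2]>8)&(F[:,2]<45)&(abs(F[:,0])<110)&(abs(F[:,1])<40)]; print('copper',len(F),np.percentile(F,[2,50,98],axis=0).round(1).tolist())
cv2.imwrite('pics/s2.png',cv2.resize(p[170:280,260:400,::-1],(760,597),interpolation=3))
"
```

```text
t 12.5 p [578.3  43.2  83.7] x [ 0.544 -0.039 -0.838] z [ 0.061  0.998 -0.006] q [-0.07   0.142 -0.746  0.106 -0.001 -0.01 ] F [-0.4  0.2 -0.4] w 13.1
fix [[-41.8  -1.2  83.7]]
copper 167 [[-34.9, -27.6, 10.5], [12.7, 3.9, 33.0], [20.7, 29.1, 39.2]]
```

View pics/s2.png

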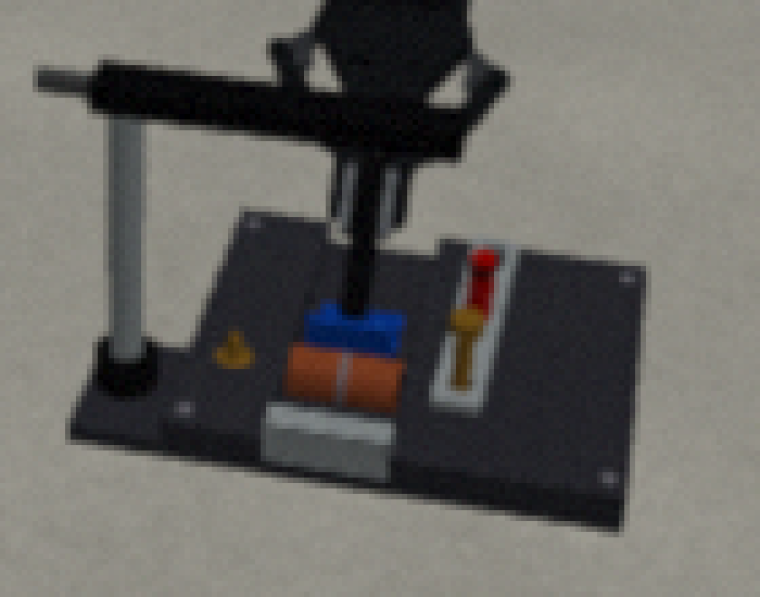

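The scene crop shows the roller (345,375) still touching the blade, with its front at about x 20, just short of the stop. A final gentle 22 mm should drop it in.

apply_moves(commands=[0.0038, -0.0059, 0, 0, 0, 0.0071, -0.0109, 0, 0, 0, 0.0098, -0.0151, 0, 0, 0, 0.012, -0.0184, 0, 0, 0, 0.012, -0.0184, 0, 0, 0])

```text
t: 13.18
position: [601.8, 41.6, 84.1]
orientation: [0.63, -0.613, 0.357, 0.316]
contact_force: [-0.3, -0.1, -1.8]
grip_width: 13.3
```

```bash
cat > roll.py <<'E'
from h import *
s,M=st(); print('fix',W2F(s['position']).round(1),'per 100 -x',(M.T@np.r_[RF@[-100,0],0]).round(1),'up100',(M.T@[0,0,100.]).round(1))
p,d,K,T=cam('scene'); C=cloud(d,K,T);hsv=cv2.cvtColor(p,cv2.COLOR_RGB2HSV)
m=cv2.inRange(hsv,(3,90,60),(14,220,255))>0
F=W2F(C[m]); F=F[(F[:,2]>8)&(F[:,2]<45)&(abs(F[:,0])<60)&(abs(F[:,1])<40)]; print('copper',len(F),np.percentile(F,[2,50,98],axis=0).round(1).tolist())
E
python3 roll.py
```

```text
t 13.18 p [601.8  41.6  84.1] x [ 0.545 -0.039 -0.837] z [ 0.061  0.998 -0.006] q [-0.07   0.176 -0.7    0.117 -0.001 -0.01 ] F [-0.3 -0.1 -1.8] w 13.3
fix [[-18.3  -1.3  84.1]] per 100 -x [-54.7  83.7   0.2] up100 [-83.7 -54.7  -0.6]
copper 91 [[-5.7, -28.6, 10.4], [35.0, 2.8, 35.3], [42.3, 28.0, 37.4]]
```

apply_moves(commands=[-0.011, 0.0167, 0, 0, 0, -0.033, 0.05, 0, 0, 0, -0.072, 0.073, 0, 0, 0, -0.123, 0.087, 0, 0, 0, -0.123, 0.087, -0.03, 0, 0])

```text
t: 13.85
position: [458.5, 22.2, 142.3]
orientation: [0.63, -0.615, 0.354, 0.316]
contact_force: [0.8, -0.4, -0.6]
grip_width: 13.2
```

```bash
python3 roll.py; python3 -c "
from h import *
print(cmd([452,-326,134]))"
```

```text
t 13.85 p [458.5  22.2 142.3] x [ 0.549 -0.037 -0.835] z [ 0.058  0.998 -0.006] q [-0.173 -0.164 -0.854  0.301  0.058 -0.1  ] F [ 0.8 -0.4 -0.6] w 13.2
fix [[-160.   -29.8  142.3]] per 100 -x [-55.   83.5   0.6] up100 [-83.5 -55.   -0.6]
copper 101 [[-9.6, -27.1, 9.2], [34.5, 3.3, 34.8], [41.6, 28.0, 37.5]]
(array([ 0.0161, -0.0053, -0.3449]), 0)
```

apply_moves(commands=[0.003, -0.001, -0.06, 0, 0, 0.006, -0.002, -0.12, 0, 0, 0.01, -0.003, -0.18, 0, 0, 0.013, -0.004, -0.24, 0, 0, 0.016, -0.005, -0.3, 0, 0])

```text
t: 14.52
position: [453.7, -283.5, 133.6]
orientation: [0.63, -0.615, 0.356, 0.315]
contact_force: [1.7, 0.4, -1.0]
grip_width: 13.4
```

```bash
python3 -c "
from h import *
st();print(cmd([452,-326,84]),cmd([452,-326,75]))"
```

```text
t 14.53 p [ 453.7 -283.5  133.6] x [ 0.549 -0.041 -0.835] z [ 0.061  0.998 -0.009] q [-0.96   0.05  -0.661  0.465  0.441 -0.813] F [ 1.7  0.4 -1. ] w 13.4
(array([ 0.0422,  0.0267, -0.0421]), 0) (array([ 0.0497,  0.0317, -0.042 ]), 0)
```

apply_moves(commands=[0, 0, -0.042, 0, 0, 0.021, 0.013, -0.042, 0, 0, 0.042, 0.0267, -0.042, 0, 0, 0.046, 0.029, -0.042, 0, 0, 0.049, 0.031, -0.042, 0, 0])

```text
t: 15.15
position: [452.4, -326.1, 76.4]
orientation: [0.63, -0.615, 0.355, 0.315]
contact_force: [-0.3, 0.0, -0.1]
grip_width: 13.3
```

```bash
python3 -c "
from h import *
st();print(cmd([452,-326,74]))
p,d,K,T=cam('wrist'); C=cloud(d,K,T); hsv=cv2.cvtColor(p,cv2.COLOR_RGB2HSV)
m=cv2.inRange(hsv,(105,150,40),(125,255,255))>0; n,l,s,c=cv2.connectedComponentsWithStats(m.astype(np.uint8))
i=1+np.argmax(s[1:,4]); Q=C[l==i]; Q=Q[(Q[:,2]<20)&(Q[:,2]>0)]
for a,b in((420,435),(435,450),(450,465)):
  k=(Q[:,0]>a)&(Q[:,0]<b); print(a,k.sum(),np.median(Q[k,2]).round(2))
"
```

```text
t 15.15 p [ 452.4 -326.1   76.4] x [ 0.549 -0.041 -0.835] z [ 0.061  0.998 -0.009] q [-1.021  0.178 -0.693  0.332  0.463 -0.875] F [-0.3  0.  -0.1] w 13.3
(array([0.0018, 0.0016, 0.0001]), 0)
420 1199 7.84
435 1150 8.0
450 1028 8.08
```

apply_moves(commands=[0.0016, 0.001, 0, 0, 0, 0.0016, 0.001, 0, 0, 0, 0.0016, 0.001, 0, 0, 0.03, 0.0016, 0.001, 0, 0, 0.06, 0.0016, 0.001, 0, 0, 0.085])

```text
t: 15.82
position: [452.5, -326.2, 74.5]
orientation: [0.63, -0.615, 0.355, 0.315]
contact_force: [0.1, 0.0, -0.0]
grip_width: 65.1
```

apply_moves(commands=[0, 0, 0, 0, 0.085, 0, 0, 0, 0, 0.085, -0.04, 0, 0, 0, 0.085, -0.1, 0, 0, 0, 0.085, -0.16, 0, 0, 0, 0.085])

```text
t: 16.45
position: [363.8, -319.0, 209.4]
orientation: [0.629, -0.615, 0.355, 0.315]
contact_force: [0.0, -2.0, 0.2]
grip_width: 85.2
```

```bash
python3 -c "
from h import *
s,M=st()
p,d,K,T=cam('wrist'); C=cloud(d,K,T); hsv=cv2.cvtColor(p,cv2.COLOR_RGB2HSV)
m=cv2.inRange(hsv,(105,150,40),(125,255,255))>0; n,l,s_,c=cv2.connectedComponentsWithStats(m.astype(np.uint8))
i=1+np.argmax(s_[1:,4]); Q=C[l==i]; Q=Q[(Q[:,2]<50)]; print(np.percentile(Q,[1,50,99],axis=0).round(1).tolist())
m=(p.max(2)<45)&(abs(C[:,:,0]-440)<60)&(abs(C[:,:,1]+324)<40); Q=C[m]
for z in (60,80,100):
  k=abs(Q[:,2]-z)<5; print(z,k.sum(),np.median(Q[k],0).round(1))
cv2.imwrite('pics/w3.png',p[:,:,::-1])
p,d,K,T=cam('top'); D=dict(p=p,d=d,K=K,T=T); np.savez('top2.npz',**D)
"
```

```text
t 16.45 p [ 363.8 -319.   209.4] x [ 0.549 -0.04  -0.835] z [ 0.06   0.998 -0.009] q [-1.219 -0.062 -0.541  0.826  0.525 -1.09 ] F [ 0.  -2.   0.2] w 85.2
[[423.8, -348.9, 4.1], [458.4, -325.5, 5.9], [482.0, -304.1, 38.0]]
60 33 [ 444.2 -326.7   59.9]
80 32 [ 432.6 -325.7   80.4]
100 27 [ 420.6 -324.7  100.1]
```

View pics/w3.png

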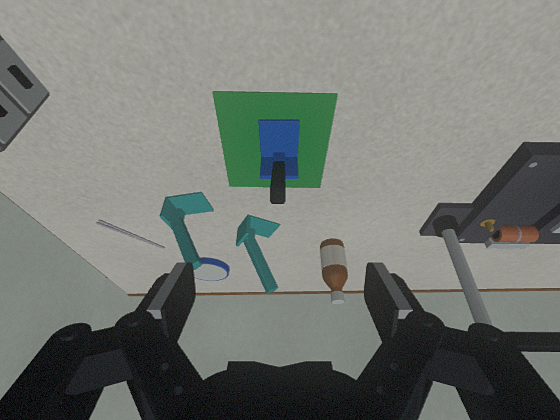

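The wrist picture shows the pusher standing free in the middle of the mat (278,150) and the roller home in the bay (515,234). Next is the bar knob.

apply_moves(commands=[0, 0, 0.06, 0, 0.085, 0.01, -0.01, 0.12, 0, 0.085, 0.03, -0.02, 0.18, 0, 0.085, 0.05, -0.035, 0.24, 0, 0.085, 0.07, -0.05, 0.3, 0, 0.085])

```text
t: 17.18
position: [453.3, -47.5, 180.8]
orientation: [0.628, -0.617, 0.356, 0.312]
contact_force: [-0.3, -1.2, 0.3]
grip_width: 85.3
```

```bash
python3 -c "
from h import *
s,M=st(); print(cmd(F2W(-115,62.5,150)))
D=np.load('top2.npz');p,d,K,T=D['p'],D['d'],D['K'],D['T'];C=cloud(d,K,T);hsv=cv2.cvtColor(p,cv2.COLOR_RGB2HSV)
m=cv2.inRange(hsv,(3,90,60),(14,220,255))>0
F=W2F(C[m]); F=F[(F[:,2]>15)&(F[:,2]<45)&(abs(F[:,0])<110)&(abs(F[:,1])<40)]; print('copper top',len(F),F.mean(0) if len(F) else '')
"
```

```text
t 17.18 p [453.3 -47.5 180.8] x [ 0.552 -0.048 -0.833] z [ 0.062  0.998 -0.016] q [-0.404 -0.221 -0.778  0.45   0.173 -0.296] F [-0.3 -1.2  0.3] w 85.3
(array([ 0.0489, -0.0227,  0.1627]), 0)
copper top 220 [29.43751462  0.34993801 33.10654661]
```

apply_moves(commands=[0.02, -0.01, 0.06, 0, 0.085, 0.035, -0.02, 0.12, 0, 0.085, 0.049, -0.023, 0.163, 0, 0.085, 0.049, -0.023, 0.163, 0, 0.085])

```text
t: 17.68
position: [509.3, 116.1, 148.3]
orientation: [0.627, -0.618, 0.355, 0.315]
contact_force: [0.3, -0.5, -0.6]
grip_width: 84.8
```

```bash
python3 -c "
from h import *
s,M=st(); print(W2F(s['position']).round(1))
p,d,K,T=cam('wrist'); C=cloud(d,K,T); hsv=cv2.cvtColor(p,cv2.COLOR_RGB2HSV)
F=W2F(C.reshape(-1,3)).reshape(C.shape)
m=((hsv[:,:,0]<3)|(hsv[:,:,0]>176))&(hsv[:,:,1]>180)&(hsv[:,:,2]>50)
G=F[m]; G=G[(abs(G[:,1]-62)<30)&(G[:,2]>20)&(G[:,2]<90)]
for z in(40,50,60):
  k=abs(G[:,2]-z)<5; print('red',z,k.sum(),G[k].mean(0).round(1) if k.any() else '',np.percentile(G[k,1],[3,97]).round(1) if k.any() else '')
m=cv2.inRange(hsv,(15,120,50),(28,255,255))>0; G=F[m]
for a,y in(('pivot',60),('bolt',-60)):
  g=G[(abs(G[:,1]-y)<25)&(abs(G[:,0])<25)&(G[:,2]>20)&(G[:,2]<80)]
  for z0,z1 in((25,38),(40,60),(62,75)):
    k=(g[:,2]>z0)&(g[:,2]<z1)
    if k.sum()>3: print(a,z0,k.sum(),np.median(g[k],0).round(1),np.percentile(g[k][:,1],[3,97]).round(1))
cv2.imwrite('pics/w4.png',p[:,:,::-1])
print('up',(M.T@[0,0,100.]).round(1))
"
```

```text
t 17.68 p [509.3 116.1 148.3] x [ 0.55  -0.044 -0.834] z [ 0.055  0.998 -0.016] q [ 0.128 -0.034 -0.729  0.302 -0.114  0.145] F [ 0.3 -0.5 -0.6] w 84.8
[[-115.3   67.1  148.3]]
red 40 13 [-63.8  61.7  40.5] [56.2 68. ]
red 50 11 [-64.8  62.3  49.4] [56.6 68.1]
red 60 7 [-63.4  61.3  57.5] [56.1 68.2]
pivot 25 9 [-4.3 59.2 36.2] [57.  63.4]
pivot 40 28 [-4.4 60.  46.2] [56.2 63.6]
pivot 62 42 [-0.4 61.2 70.5] [52.2 68.2]
bolt 25 64 [ -3.2 -58.1  32.1] [-62.3 -55.1]
up [-83.4 -55.1  -1.6]
```

View pics/w4.png

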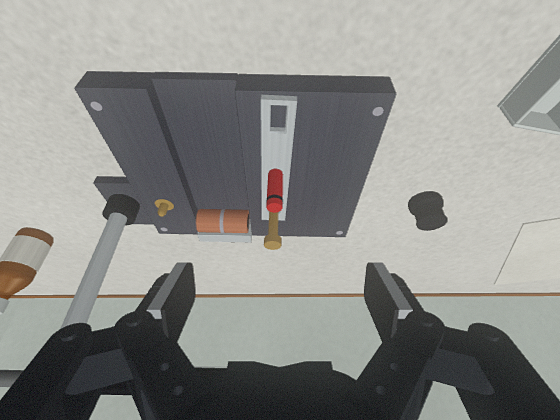

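The wrist view shows the knob (275,190) on the gripper axis at fixture (-58,62), the pivot head (272,242) and the bar on the left ledge. This agrees with the top view. I go in and grip.

apply_moves(commands=[0.05, 0.001, -0.004, 0, 0.085, 0.1, 0.0025, -0.004, 0, 0.085, 0.125, 0.0025, -0.004, 0, 0.06, 0.125, 0.0025, -0.004, 0, 0.04, 0.125, 0.0025, -0.004, 0, 0.025], grip_force=30)

```text
t: 18.35
position: [575.2, 103.7, 43.9]
orientation: [0.627, -0.618, 0.356, 0.314]
contact_force: [0.2, 0.6, 0.5]
grip_width: 31.7
```

apply_moves(commands=[0, 0, 0, 0, 0.01, 0, 0, 0, 0, 0, 0, 0, 0, 0, 0, 0, 0, 0, 0, 0])

```text
t: 18.85
position: [575.3, 103.6, 45.2]
orientation: [0.627, -0.618, 0.355, 0.313]
contact_force: [-6.7, -1.4, 8.8]
grip_width: 12.7
```

```bash
python3 -c "
from h import *
s,M=st(); print(W2F(s['position']).round(1)); g=s['position']-19*M[:,0]; print('grasp',W2F(g).round(1))"
```

```text
t 18.85 p [575.3 103.6  45.2] x [ 0.552 -0.047 -0.833] z [ 0.059  0.998 -0.017] q [ 0.081  0.221 -0.791 -0.022 -0.092  0.108] F [-6.7 -1.4  8.8] w 12.7
[[-48.6  58.9  45.2]]
grasp [[-59.2  59.1  61. ]]
```

apply_moves(commands=[-0.008, -0.0055, 0, 0, 0, -0.0167, -0.011, 0, 0, 0, -0.0167, -0.011, 0, 0, 0])

```text
t: 19.23
position: [575.8, 104.1, 66.7]
orientation: [0.628, -0.619, 0.354, 0.312]
contact_force: [0.1, -0.1, -1.7]
grip_width: 12.9
```

```bash
cat > arc.py <<'E'
from h import *; import sys
s,M=st(); g=W2F(s['position']-19*M[:,0])[0]; print('grasp fix',g.round(1),'T',s['torque'].round(2))
c=np.array([0.4,60.]); z=float(sys.argv[1]); 
for a in map(float,sys.argv[2:]):
    t=np.r_[c+60*np.array([np.cos(np.radians(a)),np.sin(np.radians(a))]),z]
    print(a,t.round(1),(M.T@(F2W(*t)-F2W(*g))/1000).round(4))
E
python3 arc.py 80 190 200 210 220 230
python3 -c "
from h import *
p,d,K,T=cam('top'); C=cloud(d,K,T); F=W2F(C.reshape(-1,3)).reshape(C.shape)
m=(p.min(2)>100)&(abs(F[:,:,1]-60)<60)&(F[:,:,0]<10)&(F[:,:,0]>-150)&(F[:,:,2]>15)&(F[:,:,2]<70); G=F[m]
for x in(-130,-110,-90,-40,-20): 
  k=abs(G[:,0]-x)<10; print(x,k.sum(),np.median(G[k],0).round(1) if k.any() else '')
"
```

```text
t 19.23 p [575.8 104.1  66.7] x [ 0.554 -0.047 -0.831] z [ 0.059  0.998 -0.017] q [ 0.082  0.184 -0.761  0.043 -0.092  0.108] F [ 0.1 -0.1 -1.7] w 12.9
grasp fix [-58.7  59.6  82.5] T [0.11 0.63 0.05]
190.0 [-58.7  49.6  80. ] [ 0.0022  0.0015 -0.01  ]
200.0 [-56.   39.5  80. ] [ 0.0038 -0.0006 -0.0201]
210.0 [-51.6  30.   80. ] [ 0.0064 -0.0041 -0.0296]
220.0 [-45.6  21.4  80. ] [ 0.0098 -0.009  -0.0382]
230.0 [-38.2  14.   80. ] [ 0.014  -0.0151 -0.0456]
-130 0 
-110 0 
-90 0 
-40 41 [-34.3  61.6  51.3]
-20 86 [-19.9  60.4  51.2]
```

apply_moves(commands=[0.001, 0.0003, -0.01, 0, 0, 0.0025, -0.0016, -0.02, 0, 0, 0.005, -0.005, -0.0296, 0, 0, 0.0085, -0.01, -0.038, 0, 0, 0.0127, -0.016, -0.0456, 0, 0])

```text
t: 19.9
position: [593.1, 56.4, 64.7]
orientation: [0.628, -0.618, 0.355, 0.313]
contact_force: [-3.7, 4.3, -1.3]
grip_width: 12.3
```

```bash
python3 arc.py 82 240 250 260 270 272
```

```text
t 19.9 p [593.1  56.4  64.7] x [ 0.552 -0.047 -0.833] z [ 0.059  0.998 -0.017] q [-0.031  0.197 -0.75   0.037 -0.03   0.014] F [-3.7  4.3 -1.3] w 12.3
grasp fix [-38.4  13.1  80.5] T [0.85 1.31 0.7 ]
240.0 [-29.6   8.   82. ] [ 0.0037 -0.0081 -0.0051]
250.0 [-20.1   3.6  82. ] [ 0.009  -0.0159 -0.0096]
260.0 [-10.    0.9  82. ] [ 0.0146 -0.0243 -0.0124]
270.0 [ 0.4  0.  82. ] [ 0.0204 -0.033  -0.0133]
272.0 [ 2.5  0.  82. ] [ 0.0215 -0.0347 -0.0133]
```

apply_moves(commands=[0.0037, -0.0081, -0.005, 0, 0, 0.009, -0.016, -0.0094, 0, 0, 0.0146, -0.0243, -0.0122, 0, 0, 0.02, -0.0325, -0.013, 0, 0, 0.02, -0.0325, -0.013, 0, 0])

```text
t: 20.52
position: [631.7, 40.8, 66.6]
orientation: [0.628, -0.619, 0.355, 0.312]
contact_force: [0.3, -0.9, -1.0]
grip_width: 13.0
```

```bash
python3 arc.py 82 270 273
python3 - <<'E'
from h import *
p,d,K,T=cam('scene'); C=cloud(d,K,T); F=W2F(C.reshape(-1,3)).reshape(C.shape)
m=(p.min(2)>95)&(abs(F[:,:,0])<40)&(abs(F[:,:,1])<100)&(F[:,:,2]>38)&(F[:,:,2]<62); G=F[m]
for y in range(-90,90,20):
  k=abs(G[:,1]-y)<10; 
  if k.sum()>4: print(y,k.sum(),np.median(G[k],0).round(1),np.percentile(G[k,0],[3,97]).round(1))
a=cv2.resize(p[160:270,260:400,::-1],(520,409),interpolation=3)
w=cam('wrist')[0]; cv2.imwrite('pics/s3.png',np.hstack([a,cv2.resize(w[60:340,200:400,::-1],(280,409))]))
E
```

```text
t 20.52 p [631.7  40.8  66.6] x [ 0.553 -0.048 -0.832] z [ 0.06   0.998 -0.018] q [-0.061  0.245 -0.672  0.065 -0.014 -0.011] F [ 0.3 -0.9 -1. ] w 13.0
grasp fix [ 1.1 -0.  82.4] T [ 0.11  0.67 -0.01]
270.0 [ 0.4  0.  82. ] [-0.0001  0.0009  0.    ]
273.0 [ 3.5  0.1 82. ] [ 0.0017 -0.0018  0.0001]
-70 24 [  1.6 -72.4  52.2] [-8.4 14.4]
-50 29 [  1.  -47.4  51.1] [-11.6  13.5]
-30 42 [  2.1 -30.2  50.9] [-9.8 13.1]
-10 28 [  6.2 -13.5  50.9] [-10.   14.9]
10 31 [ 3.8 13.1 50.2] [-11.3  12.8]
30 43 [ 1.6 29.9 49.9] [-11.   12.7]
50 34 [ 3.1 47.9 49.6] [-10.5  14.2]
70 25 [ 5.1 70.6 49.1] [-11.3  13.3]
```

View pics/s3.png

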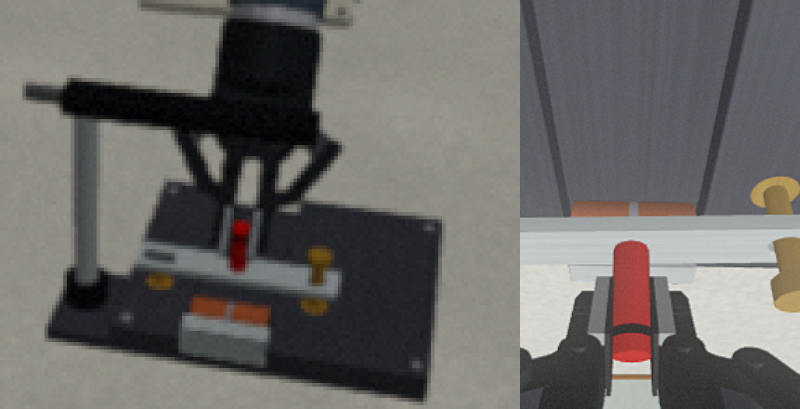

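The scene crop shows the bar level across the track, with its slot end (160,255) over the second bolt (160,282). I shift it back 1 mm and lower.

apply_moves(commands=[0.0055, 0.005, 0, 0, 0, 0.0105, 0.0085, 0, 0, 0, 0.0145, 0.011, 0, 0, 0, 0.0175, 0.013, 0, 0, 0, 0.0175, 0.013, 0, 0, 0])

```text
t: 21.25
position: [630.7, 40.1, 46.2]
orientation: [0.628, -0.619, 0.355, 0.311]
contact_force: [-6.2, -3.1, 9.3]
grip_width: 13.1
```

```bash
python3 arc.py 61 270
cat > bar.py <<'E'
from h import *
p,d,K,T=cam('scene'); C=cloud(d,K,T); F=W2F(C.reshape(-1,3)).reshape(C.shape)
m=(p.min(2)>95)&(abs(F[:,:,0])<20)&(abs(F[:,:,1])<100)&(F[:,:,2]>22)&(F[:,:,2]<62); G=F[m]
for y in range(-90,90,20):
  k=abs(G[:,1]-y)<10; 
  if k.sum()>4: print(y,k.sum(),np.median(G[k],0).round(1),np.percentile(G[k,0],[3,97]).round(1))
E
python3 bar.py
```

```text
t 21.25 p [630.7  40.1  46.2] x [ 0.555 -0.049 -0.83 ] z [ 0.061  0.998 -0.018] q [-0.062  0.276 -0.705 -0.002 -0.014 -0.011] F [-6.2 -3.1  9.3] w 13.1
grasp fix [ 0.1 -0.7 62. ] T [-0.17  0.4  -0.38]
270.0 [ 0.4  0.  61. ] [0.001  0.0003 0.0007]
-70 19 [  0.1 -71.8  30.8] [-11.6  13.3]
-50 28 [  0.  -46.3  30.8] [-13.5  12.6]
-30 41 [  0.  -29.3  30.6] [-11.7  12.4]
-10 28 [  5.3 -12.3  30.9] [-8.7 14.8]
10 30 [ 2.4 13.  30.5] [-15.9  11.5]
30 42 [ 0.  30.1 30.8] [-12.7  10.8]
50 35 [-0.6 48.3 30.6] [-12.2  11.6]
70 25 [ 0.3 69.8 31. ] [-12.4  11.7]
```

Bar lies flat: its top is at z 30.7 along its whole length, and its centreline is on the bolt. I open only to 30 mm to stay clear of the pivot head, then back out along the tool axis.

apply_moves(commands=[0, 0, 0, 0, 0.03, 0, 0, 0, 0, 0.03, 0, 0, 0, 0, 0.03, -0.04, 0, 0, 0, 0.03, -0.1, 0, 0, 0, 0.03])

```text
t: 21.92
position: [574.2, 45.0, 128.3]
orientation: [0.628, -0.618, 0.356, 0.312]
contact_force: [1.3, 0.5, 0.2]
grip_width: 29.9
```

apply_moves(commands=[-0.05, 0, 0, 0, 0.03, -0.1, 0.03, 0, 0, 0.03, -0.1, 0.06, 0, 0, 0.03, -0.1, 0.06, 0, 0, 0.03, -0.1, 0.06, 0, 0, 0.03])

```text
t: 22.55
position: [470.1, 52.3, 178.8]
orientation: [0.628, -0.618, 0.356, 0.311]
contact_force: [0.2, 0.6, 0.0]
grip_width: 30.3
```

```bash
python3 bar.py; python3 roll.py
python3 - <<'E'
from h import *
pt,d,K,T=cam('top'); w,dw,Kw,Tw=cam('wrist')
C=cloud(d,K,T);hsv=cv2.cvtColor(pt,cv2.COLOR_RGB2HSV)
m=cv2.inRange(hsv,(105,150,50),(125,255,255))>0; Q=C[m];Q=Q[(abs(Q[:,0]-455)<60)&(abs(Q[:,1]+325)<60)]; print('blue',Q.mean(0).round(1))
cv2.imwrite('pics/end.png',np.hstack([cv2.resize(pt[130:290,150:420,::-1],(430,255),interpolation=3),cv2.resize(w[:,:,::-1],(340,255))]))
E
```

```text
-70 17 [ -1.8 -72.9  28.7] [-13.3  11.6]
-50 26 [  0.9 -47.7  29.4] [-12.8  11.9]
-30 38 [ -0.4 -29.7  30. ] [-13.5  11.8]
-10 28 [  3.5 -12.4  30. ] [-12.5  12.1]
10 29 [ 2.5 12.5 30.2] [-11.6  11.4]
30 38 [-0.5 29.7 29.8] [-13.    9.7]
50 32 [-0.  47.4 30.3] [-11.9   9.8]
70 24 [ 0.8 70.  30. ] [-15.2  10.9]
t 22.6 p [470.4  52.2 178.7] x [ 0.553 -0.049 -0.832] z [ 0.061  0.998 -0.018] q [-0.055 -0.176 -0.759  0.4   -0.018 -0.005] F [-0.1  0.4  0. ] w 29.6
fix [[-150.1    0.9  178.7]] per 100 -x [-55.5  83.2   0.2] up100 [-83.2 -55.5  -1.8]
copper 94 [[3.9, -27.3, 11.3], [34.3, 3.5, 34.7], [41.3, 27.8, 38.2]]
blue [ 457.5 -320.1   15. ]
```

View pics/end.png

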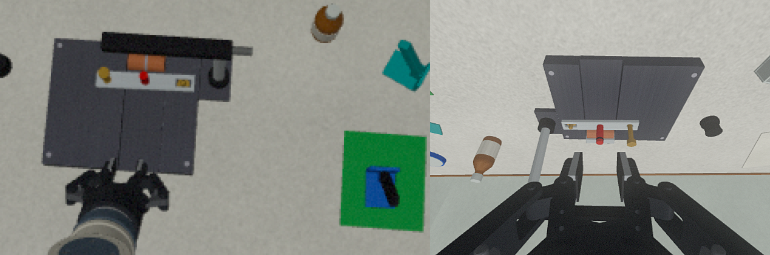

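The final picture shows the bar flat across the track with the brass bolt in its slot (183,83). The roller is home (147,64), the pusher is upright on the mat (383,188), and the arm is clear.

```bash
python3 -c "
from workcell import arm
print(arm.job_done())"
```

```text
the job is handed in; nothing more can be done
None
```

The job is done and handed in at about 22.6 s, well inside the 66 s limit. `job_done` reported no verdict.

**What I did**
- **Tilt:** I leaned the gripper back about 33° by asking for poses at the edge of the arm's reach, because the moves cannot tilt the tool directly. Joints 3 and 4 ran to their limits for this. Joint 3 read 1.364 against the listed 1.36, and I left it there for less than a second.
- **Roller and pusher:** I gripped the blue pusher and pushed the roller at about 0.08 m/s until it dropped into the bay. Then I stood the pusher back on the mat.
- **Keeper bar:** I lifted the bar about 21 mm by its knob, swung it to 270° and lowered it over the second bolt. I opened the fingers only 30 mm when letting go, to stay clear of the pivot head.

**Last checks**
- **Roller:** the top view, taken before the bar was swung, put it at about x 29.4 against a home of 31. Its top was about 1.8 mm lower than on the track, so it had dropped in, and it was still there at the end. The scene camera's top height varied between 37.4 and 38.2, which is noise.
- **Bar:** its top read 28.7–30.3 mm along its length just before hand-in (30 expected), with the low reading at the slot end; just before release it read 30.5–31.0. The bolt is visible in the slot.
- **Pusher:** it stands upright near the middle of the mat.
- **Bystanders:** the bottle and loupe looked undisturbed. The last picture shows little or nothing of the tray, and I did not measure any of the three again.
- **Contact:** the gripper was clear of everything, and the force reading was about 0 N.

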